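# Clear the disc chest and hold its lid open at 60 degrees

## Task

I want to take a cardboard disc out of the wooden chest from my side of the table: take the blue roll of tape off its lid and set it down flat in the middle of the green cutting mat without dropping it. Then lift the lid by its black tab and hold it still, open at about 60 degrees from closed: it falls shut if let go, so finish while you are still holding it and prop it with nothing else. Leave everything else on the table where it is.

Things in the scene. Friction and masses are not known exactly. Their poses are not given: they have to be found in the camera images.
- chest: Brown wooden storage chest, fixed to the table, 200 (x) x 260 (y) x 90 mm high without its lid. Origin: centre of its underside, on the table; x points towards its hinge side, which faces the robot, z up (yaw pi, give or take 0.3 rad). The lid opens towards the robot.
- lid (a joint): Angle of the chest's plywood lid (200 x 260 x 10 mm, about 0.45 kg, top face 100 mm above the table when closed) in rad: 0 closed, growing as the tab side rises; 60 degrees is 1.047; stop at 1.75. The hinge runs free along the chest's y axis at its +x rim, on the robot's side; the lid falls shut when let go.
- lid_hinge (a point): Point on the hinge line, mid-width, 90 mm above the table; turns with the lid. In the lid's frame x runs from the tab to the hinge, y along the hinge.
- lid_tab (a point): Centre of the black tab that sticks out of the middle of the lid's free edge, on the side far from the robot, in the lid's plane: 50 mm long (lid x), 26 wide (lid y), 18 thick. It lies 225 mm from the hinge line and 5 mm above it in the lid's frame: 95 mm above the table when closed. Pinch it by its two long sides, fingers closing along the hinge direction; nothing is below or beside it.
- tape: Blue roll of tape lying flat on the lid, a ring: outer diameter 100 mm, hole 76 mm, wall 12 mm, 48 mm high, about 0.16 kg. Origin: centre of its underside, z along the ring's axis. It can be pinched from above by its wall, one finger in the hole.
- mat: Green cutting mat fixed to the table, 180 x 180 x 4 mm, to the left or the right of the chest. Origin: centre of its underside; its top is 4 mm above the table.
- discs: Bystander: stack of brown cardboard discs, 170 mm across, 36 mm high in all, on the side of the chest where the mat is not. Origin: centre of its underside.
- tub: Bystander: empty white plastic glue tub, 72 mm across, 55 mm high, beyond the chest. Origin: centre of its underside.
- jar: Bystander: glass jar with a red cap, 64 mm across, 100 mm high, beyond the chest. Origin: centre of its underside.
- brush: Bystander: flat brush lying on the table beyond the chest. Origin: its underside.
- spacer_a: Bystander: laminated cardboard block 60 x 40 x 35 mm, left of the chest. Origin: centre of its underside.
- spacer_b: Bystander: laminated cardboard block 70 x 35 x 30 mm, right of the chest. Origin: centre of its underside.

How it is judged (in metres and radians):
On the way:
1. the roll of tape lies flat and released on the green mat, the lid still closed (horizontal distance between tape and mat below 0.042 m and z of tape in the frame of mat below 0.06 m and angle between the z axis of tape and the z axis of mat, either way round below 0.1 rad and contact force between tape and mat above 0.3 N and contact force between the fingers and tape below 0.1 N and linear speed of tape below 0.02 m/s and value of joint lid below 0.1 rad), for 0.2 s.
At the end, for the whole second after the job is handed in: The lid stands still at 60 degrees, give or take 8, held by the gripper's fingers and touched by no loose thing; the roll of tape lies flat, released and at rest on the green mat, its centre within 42 mm of the mat's centre. The program ends while holding the lid (horizontal distance between tape and mat below 0.042 m and z of tape in the frame of mat below 0.06 m and angle between the z axis of tape and the z axis of mat, either way round below 0.1 rad and contact force between tape and mat above 0.3 N and contact force between each of the fingers, lid and tape below 0.1 N and linear speed of tape below 0.02 m/s and value of joint lid between 0.907 and 1.187 rad and velocity of joint lid between -0.05 and 0.05 rad/s and contact force between the fingers and lid above 0.4 N and contact force between lid and discs below 0.1 N and contact force between lid and tub below 0.1 N and contact force between lid and jar below 0.1 N and contact force between lid and brush below 0.1 N and contact force between lid and spacer_a below 0.1 N and contact force between lid and spacer_b below 0.1 N); the arm keeps its last pose, push and grip.
It fails at once if the lid is opened with the roll of tape still on it (value of joint lid above 0.1 rad and contact force between lid and tape above 0.1 N).
It fails at once if the roll of tape is dropped or thrown (linear speed of tape above 0.9 m/s and contact force between the fingers and tape below 0.05 N).
It fails at once if another thing on the table is moved by more than 30 mm (distance of any of discs, tub, jar, brush, spacer_a, spacer_b from where it was at the start of the episode above 0.03 m).
It also fails if it takes over 51 s, if anything falls off the work surface, if the arm or the gripper's body presses on something with over 40 N, if the wrist force passes 120 N, or if a joint passes its speed limit or range.

## Robot

A 6-joint arm with a two-finger parallel gripper is mounted at the origin on the work surface. World frame = base frame: x ahead of the robot, y to its left, z up, the work surface at z = 0. Lengths are in mm, angles in rad, forces in N, time in s.
With the tool pointing down it reaches from about 400 to 925 mm from the base axis. Payload 12.5 kg.
Tool frame: the origin (TCP) lies at the very end of the fingers, on their centre line; the grasp point (between the pads) lies 19 mm behind it; z points along the fingers, y is the line along which they close (so a half turn about z gives the same grasp; the last joint's range is limited). The gripper opens to 95 mm and grips with 3 to 60 N. Pads are 20 mm wide; open, the fingers measure 119 mm over their backs; the gripper's body (75 mm by 180 mm) begins 59 mm behind the grasp point.
Start: joints at [-0.106, 0.491, 1.559, -0, 1.092, -0.106], TCP at [625.017, 0.021, 214.661] pointing down, gripper open.
Joint ranges: [-3.1, 3.1], [-0.84, 2.19], [0.05, 2.79], [-1.13, 4.28], [0.06, 2.93], [-2.69, 2.69]. Speed limits (rad/s): [2.22, 2.22, 2.79, 3.14, 3.14, 3.14].

## Interface

Orientations are given as [roll, pitch, yaw] about the fixed x, y, z axes, in that order (R = Rz(yaw) Ry(pitch) Rx(roll)).
In Python, from cell import state, read_camera, camera_info, job_done gives the robot as it stands.
- The arm moves only by the tool handwheel, called after ">>>" in YAML: its name, and indented under it one key for each argument. Schema: {"type":"object","properties":{"offsets":{"type":"array","items":{"type":"array","items":{"type":"number"},"minItems":5,"maxItems":5},"minItems":1,"maxItems":5},"only":{"type":"string"},"quiet":{"type":"boolean"},"lines":{"type":"string"}},"required":["offsets"],"additionalProperties":false}. offsets is a list of rows, 1 to 5 of them, each of 5 numbers: dx, dy, dz in mm, then a turn about the tool's z in rad, then the opening from 0.0 (shut) to 1.0 (fully open); each row is the pose to reach, as a shift and turn from the pose commanded when the call began, along the tool's axes at that moment; what a row does not reach only later rows make up. A row lasts 1/12 s, in which the tool goes at most 41.7 mm and 0.125 rad, less where a joint would pass 70% of its speed; a pose out of reach is approached as far as the arm can. The fingers move at their own pace and stop on an object; the grip force is fixed at half the most. Time passes only in rows, so rows that do not move let the fingers close. The tool returns the time, the measured TCP pose, the force, the opening and the grip force at its end. only (a regular expression) keeps the lines of the reply that match it, lines (a string "A,B") keeps lines A to B, and quiet returns only ok. Input that does not fit is refused with a message, and nothing moves.
- state(): the state, without advancing time (a new reading comes with each control period).
- read_camera(name): name is "scene" or "side" or "wrist"; returns (picture, depth): 384x512x3 uint8, red, green, blue; 384x512 float32, mm along the optical axis (not along the pixel's ray), 0 where there is no reading.
- camera_info(name): a dict with "vertical_fov" (degrees; the focal length in pixels is half the picture's height over the tangent of half this angle, whatever the lens; pixels are square), "cx", "cy" (the principal point, pixels), "origin" and "attitude" of the camera in the world. Camera axes: x right, y down, z forward; pixel columns grow to the right and rows downward; lengths in mm; the calibration is good to about 2 mm. A picture is of the moment at which its call begins: read the wrist's pose just before it. camera_info takes no time and is no camera call; for the wrist camera it gives the pose at the moment of the call.
- job_done(): hands the job in; it is judged then, once.
The state is a dict: "t": time; "joints": joint angles; "qvel": joint speeds; "tau": joint torques, N m; "eef_pos": TCP position; "tcp_rot": TCP orientation; "ft_force": force on the tool from outside, world axes, zero at the start; "moment": the same for the moment, N m; "opening": opening from 0.0 (shut) to 1.0 (fully open); "grip_force": force on a finger pad.
Only numpy, scipy, OpenCV 4.12 (cv2) and the standard library are available. Lean on these libraries where they do the work, as an engineer would, in place of code of your own. Each camera call takes 0.05 s, during which the arm holds its last target. There are 200 camera calls.

## Working session

There is one attempt and no reset: what is moved stays moved. The work goes in short steps, Python scripts to look and compute and a tool call to move; the robot and the scene stay as the last step left them, time stands still between calls to the robot, and variables do not carry over. Pictures are saved under pics/ and viewed, at most 10 in all, crops included, and the job is handed in when it is done.

```bash
mkdir -p pics; ls
```

Run:
```python
from cell import *
import cv2,numpy as np
s=state();print(s['t'],s['eef_pos'],s['tcp_rot'])
ims=[]
for n in("scene","side"):
    c=camera_info(n);print(n,c)
    p,d=read_camera(n);np.savez(f"{n}0.npz",p=p,d=d);cv2.imwrite(f"pics/{n}0.png",p[:,:,::-1])
```

```text
pics
0.0 [6.24734279e+02 6.08126003e-02 2.14074649e+02] [-3.14044698e+00 -1.03531667e-04  1.57083493e+00]
scene {'vertical_fov': 46.7052253235713, 'cx': 256.80178951821665, 'cy': 185.99928532751932, 'origin': array([1265.54416306,  302.26643443, 1084.71758209]), 'attitude': array([-2.52437669, -0.01563607,  2.03902358])}
side {'vertical_fov': 46.54055489580255, 'cx': 250.05106295110258, 'cy': 185.0014084463201, 'origin': array([  51.25267913, -710.64136619, 1074.51476078]), 'attitude': array([-2.39894749,  0.00437585, -0.67497079])}
```

View pics/scene0.png

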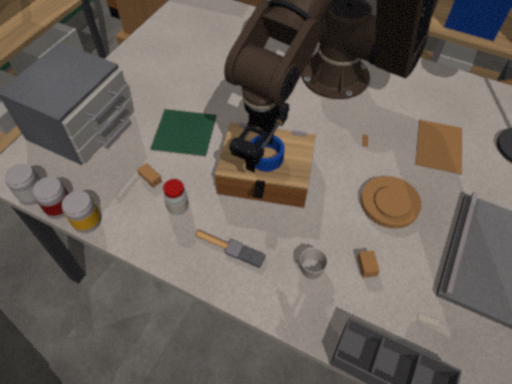

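View pics/side0.png

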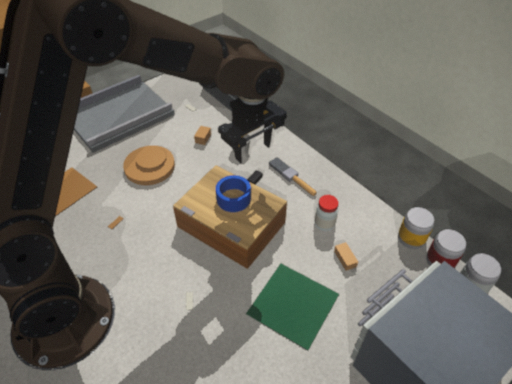

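The scene view shows the mat at (185,132), the tape at (267,153), the tab at (260,188), and the jar, brush and tub beyond the chest. The side view shows the tape at (233,192), the mat at (293,305) and the tab at (255,177).

Create h.py:
```python
import numpy as np,cv2
from cell import *
from scipy.spatial.transform import Rotation as R
def rays(n,uv,c=None):
    c=c or camera_info(n);f=192/np.tan(np.radians(c['vertical_fov'])/2)
    uv=np.atleast_2d(np.asarray(uv,float));d=np.c_[(uv[:,0]-c['cx'])/f,(uv[:,1]-c['cy'])/f,np.ones(len(uv))]
    return np.array(c['origin']),R.from_euler('xyz',c['attitude']).apply(d)
def plane(n,uv,z,c=None):
    o,d=rays(n,uv,c);return o+d*((z-o[2])/d[:,2])[:,None]
def pts(n,m,D,c=None):
    v,u=np.nonzero(m&(D>0));o,d=rays(n,np.c_[u,v],c);return o+d*D[v,u][:,None]
def blob(m,seed=None):
    k,l,s,c=cv2.connectedComponentsWithStats(m.astype(np.uint8))
    i=1+np.argmax(s[1:,4]) if seed is None else 1+np.argmin(np.hypot(*(c[1:]-seed).T)+1e3*(s[1:,4]<15))
    return l==i
def masks(p):
    h=cv2.cvtColor(p,cv2.COLOR_RGB2HSV);H,S,V=[h[...,i].astype(int) for i in range(3)]
    return dict(blue=(H>105)&(H<130)&(S>130)&(V>50),green=(H>65)&(H<95)&(S>100),dark=(V<60),wood=(H>8)&(H<25)&(S>70))
```

Run:
```python
from h import *
np.set_printoptions(precision=1,suppress=True)
for n,st,sm,sd in(("scene",(267,153),(185,132),(260,188)),("side",(233,192),(293,305),(256,177))):
    z=np.load(n+"0.npz");p,D=z['p'],z['d'];M=masks(p)
    g=blob(M['green'],sm);P=pts(n,g,D);
    print(n,'mat px',g.sum(),'depth mean',P.mean(0))
    c=cv2.findContours(g.astype(np.uint8),0,2)[0][0];r=cv2.minAreaRect(plane(n,c[:,0],4)[:,:2].astype(np.float32));print(' rect',r)
    b=blob(M['blue'],st);P=pts(n,b,D);T=P[P[:,2]>140]
    print(' tape z pct',np.percentile(P[:,2],[2,50,98]),len(T));
    # circle fit on top
    A=np.c_[2*T[:,:2],np.ones(len(T))];x=np.linalg.lstsq(A,(T[:,:2]**2).sum(1),rcond=None)[0];print(' circ',x[:2],np.sqrt(x[2]+x[:2]@x[:2]))
    w=M['dark'].copy();m=np.zeros_like(w);m[sd[1]-14:sd[1]+14,sd[0]-14:sd[0]+14]=1
    t=blob(w&m,sd);P=pts(n,t,D);print(' tab',t.sum(),np.percentile(P,[5,50,95],axis=0).tolist())
    T=P[P[:,2]>98];c=cv2.minAreaRect(T[:,:2].astype(np.float32));print(' tabtop',len(T),c)
    q=pts(n,blob(M['wood'],st),D);q=q[(q[:,2]>96)&(q[:,2]<104)];print(' lid',len(q),cv2.minAreaRect(q[:,:2].astype(np.float32)))
    for nm,s in(("jar",(175,190)),("tub",(313,262))) if n=="scene" else ():
        o,d=rays(n,s);print(nm,o+d[0]*D[s[1],s[0]])
```

```text
scene mat px 1978 depth mean [ 491.5 -335.4    4.9]
 rect ((487.9122619628906, -337.0702819824219), (168.1464385986328, 169.3611297607422), 18.815095901489258)
 tape z pct [106.1 134.4 151.9] 183
 circ [547.5 -12.6] 40.73239423638329
 tab 188 [[617.5043148050169, -21.677278026056143, 28.94705514221863], [640.6183786408229, 8.556433877895216, 103.92594956643791], [662.7414101068974, 22.506627718195304, 107.57190040175897]]
 tabtop 140 ((640.6371459960938, 8.236380577087402), (46.3853645324707, 25.439456939697266), 16.13174057006836)
 lid 85 ((512.3385620117188, -19.925643920898438), (31.6270694732666, 35.76763153076172), 20.356203079223633)
jar [ 748.8 -188.   101.3]
tub [725.5 216.    3.2]
side mat px 3980 depth mean [ 485.8 -343.6    3.4]
 rect ((486.0694885253906, -339.1828308105469), (174.6333465576172, 174.0482940673828), 18.994081497192383)
 tape z pct [106.8 138.7 149.9] 377
 circ [534.  -24.7] 43.9018184539583
 tab 64 [[615.8106452645802, -8.403706413150223, 99.60971190730787], [634.9771714402286, 1.36126702775357, 103.10251473785786], [656.9506007282131, 16.475603496817804, 106.06024642148739]]
 tabtop 62 ((635.9847412109375, 4.429140090942383), (40.87519073486328, 23.523086547851562), 17.791107177734375)
 lid 100 ((548.8709716796875, -2.023744583129883), (30.202716827392578, 51.5916862487793), 71.06377410888672)
```

Run:
```python
from h import *
np.set_printoptions(precision=2,suppress=True)
c=camera_info("wrist");print(c)
p,d=read_camera("wrist");np.savez("w0.npz",p=p,d=d,c=c);cv2.imwrite("pics/w0.png",p[:,:,::-1])
```

```text
{'vertical_fov': 65.48833835769793, 'cx': 256.51268188288316, 'cy': 195.69386216118494, 'origin': array([624.71,  83.21, 385.04]), 'attitude': array([2.85, 0.  , 0.  ])}
```

View pics/w0.png

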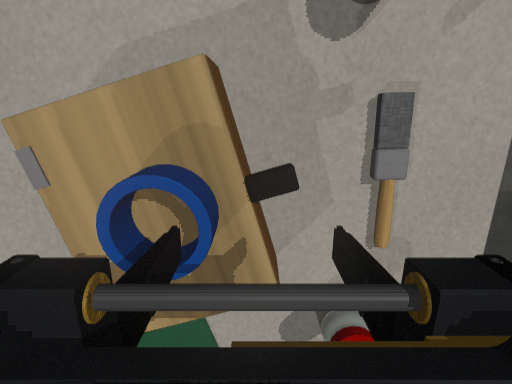

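The wrist view shows the tape ring centred near (157,220), the tab at (272,183), and the lid's edge running at a slant; the brush and jar stay to the right.

Run:
```python
from h import *
np.set_printoptions(precision=1,suppress=True)
z=np.load("w0.npz",allow_pickle=True);p,D,c=z['p'],z['d'],z['c'].item();M=masks(p)
b=blob(M['blue'],(157,220));P=pts("w",b,D,c);print(np.percentile(P[:,2],[2,25,50,75,98]))
T=P[(P[:,2]>144)&(P[:,2]<152)];q,r=cv2.minEnclosingCircle(T[:,:2].astype(np.float32));print('tape',q,r,len(T))
x=np.linalg.lstsq(np.c_[2*T[:,:2],np.ones(len(T))],(T[:,:2]**2).sum(1),rcond=None)[0];print(' circ',x[:2],np.sqrt(x[2]+x[:2]@x[:2]))
m=np.zeros_like(b);m[155:210,240:305]=1
t=blob(M['dark']&m,(272,183));P=pts("w",t,D,c);print('tab z',np.percentile(P[:,2],[5,50,95]))
k=cv2.findContours(t.astype(np.uint8),0,2)[0][0][:,0];print('tab',cv2.minAreaRect(plane("w",k,104,c)[:,:2].astype(np.float32)))
w=M['wood']&(D>0);v,u=np.nonzero(w);P=pts("w",w,D,c);s=(abs(P[:,2]-100)<3)
im=np.zeros_like(b,np.uint8);im[v[s],u[s]]=1
for uv in((8,121),(205,55)):print('corner',plane("w",uv,100,c))
for n,zz in(("scene",4),("side",4)):
    pass
```

```text
[107.8 131.8 148.4 149.3 150.4]
tape (536.5986938476562, -19.874195098876953) 49.820831298828125 3782
 circ [537.2 -19. ] 43.83491899459888
tab z [ 98.8 105.  106.2]
tab ((638.4898681640625, 10.414897918701172), (49.64249801635742, 30.64470863342285), 16.985490798950195)
corner [[393.4  68.7 100. ]]
corner [[579.2 124.9 100. ]]
```

>>> handwheel:
  offsets:
    - [-10, -22, 0, 0, 0.45]
    - [-20, -44, 0, 0, 0.45]
    - [-20, -44, 0, 0, 0.45]
    - [-20, -44, 20, 0, 0.45]
    - [-20, -44, 40, 0, 0.45]

```text
t: 0.57
eef_pos: [581.6, -20.2, 175.2]
tcp_rot: [3.139, 0.0, 1.57]
ft_force: [0.1, -0.4, -0.1]
opening: 0.71
grip_force: 0.0
```

>>> handwheel:
  offsets:
    - [0, 0, 0, 0, 0.45]
    - [0, 0, 0, 0, 0.45]
    - [0, 0, 20, 0, 0.45]
    - [0, 0, 40, 0, 0.45]
    - [0, 0, 59, 0, 0.45]

```text
t: 0.98
eef_pos: [581.9, -20.0, 116.3]
tcp_rot: [3.139, 0.0, 1.571]
ft_force: [0.1, -0.2, -0.2]
opening: 0.452
grip_force: 0.0
```

>>> handwheel:
  offsets:
    - [0, 0, 0, 0, 0.45]
    - [0, 0, 0, 0, 0]
    - [0, 0, 0, 0, 0]
    - [0, 0, 0, 0, 0]
    - [0, 0, 0, 0, 0]

```text
t: 1.4
eef_pos: [581.6, -20.0, 116.9]
tcp_rot: [3.14, 0.0, 1.571]
ft_force: [0.3, -0.9, -0.3]
opening: 0.224
grip_force: 0.0
```

>>> handwheel:
  offsets:
    - [0, 0, 0, 0, 0]
    - [0, 0, 0, 0, 0]
    - [0, 0, 0, 0, 0]
    - [0, 0, 0, 0, 0]
    - [0, 0, 0, 0, 0]

```text
t: 1.82
eef_pos: [581.3, -20.0, 116.4]
tcp_rot: [3.141, 0.0, 1.571]
ft_force: [-0.3, -0.5, 5.7]
opening: 0.13
grip_force: 28.3
```

>>> handwheel:
  offsets:
    - [0, 0, -10, 0, 0]
    - [0, 0, -30, 0, 0]
    - [0, 0, -50, 0, 0]
    - [0, 0, -70, 0, 0]
    - [0, 0, -80, 0, 0]

```text
t: 2.23
eef_pos: [581.6, -20.0, 198.3]
tcp_rot: [3.139, 0.0, 1.571]
ft_force: [0.9, 0.4, -2.0]
opening: 0.129
grip_force: 28.4
```

>>> handwheel:
  offsets:
    - [-20, -4, 0, 0, 0]
    - [-45, -8, 0, 0, 0]
    - [-75, -12, 0, 0, 0]
    - [-105, -16, 0, 0, 0]
    - [-135, -20, 0, 0, 0]

```text
t: 2.65
eef_pos: [560.5, -156.1, 195.6]
tcp_rot: [-3.141, -0.0, 1.571]
ft_force: [0.5, 0.0, -2.1]
opening: 0.13
grip_force: 30.2
```

>>> handwheel:
  offsets:
    - [-30, -5, 0, 0, 0]
    - [-60, -10, 0, 0, 0]
    - [-90, -15, 0, 0, 0]
    - [-120, -20, 0, 0, 0]
    - [-150, -25, 0, 0, 0]

```text
t: 3.07
eef_pos: [535.4, -306.3, 195.5]
tcp_rot: [-3.141, -0.0, 1.571]
ft_force: [-0.0, 0.6, -1.4]
opening: 0.13
grip_force: 30.2
```

>>> handwheel:
  offsets:
    - [-15, -3, 0, 0, 0]
    - [-30, -5, 0, 0, 0]
    - [-33, -5, 0, 0, 0]
    - [-33, -5, 0, 0, 0]
    - [-33, -5, 0, 0, 0]

```text
t: 3.48
eef_pos: [531.2, -336.9, 195.5]
tcp_rot: [-3.141, -0.001, 1.571]
ft_force: [0.1, 0.5, -1.7]
opening: 0.127
grip_force: 30.2
```

Run:
```python
from h import *
np.set_printoptions(precision=1,suppress=True)
for n in("scene","side"):
    p,D=read_camera(n);M=masks(p);cv2.imwrite(f"pics/{n}1.png",p[:,:,::-1]);b=blob(M['blue'],(185,132) if n=="scene" else (290,290));P=pts(n,b,D);h=np.percentile(P[:,2],[2,98])
    T=P[(P[:,2]>h[1]-6)];print(n,b.sum(),h,cv2.minEnclosingCircle(T[:,:2].astype(np.float32)))
```

```text
scene 513 [184.1 230.9] ((489.6578674316406, -331.1264343261719), 48.4809455871582)
side 762 [186.9 230. ] ((484.5361633300781, -339.84686279296875), 49.135406494140625)
```

View pics/side1.png

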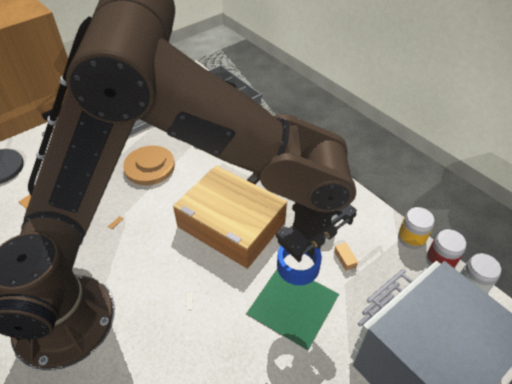

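The side view shows the tape level in the gripper above the mat, at (299,262), with the lid clear.

>>> handwheel:
  offsets:
    - [0, 0, 20, 0, 0]
    - [0, 0, 50, 0, 0]
    - [0, 0, 80, 0, 0]
    - [0, 0, 110, 0, 0]
    - [0, 0, 130, 0, 0]

```text
t: 4.0
eef_pos: [530.7, -336.3, 63.3]
tcp_rot: [-3.14, -0.001, 1.572]
ft_force: [-0.9, -0.4, -2.4]
opening: 0.129
grip_force: 30.2
```

>>> handwheel:
  offsets:
    - [0, 0, 15, 0, 0]
    - [0, 0, 28, 0, 0]
    - [0, 0, 36, 0, 0]
    - [0, 0, 40, 0, 0]
    - [0, 0, 42, 0, 0]

```text
t: 4.42
eef_pos: [531.3, -337.8, 23.6]
tcp_rot: [3.141, 0.0, 1.571]
ft_force: [-0.6, -0.1, -2.0]
opening: 0.129
grip_force: 30.2
```

>>> handwheel:
  offsets:
    - [0, 0, 1, 0, 0]
    - [0, 0, 2, 0, 0]
    - [0, 0, 3, 0, 0]
    - [0, 0, 3, 0, 0]
    - [0, 0, 3, 0, 0]

```text
t: 4.83
eef_pos: [531.1, -338.1, 21.0]
tcp_rot: [3.141, 0.0, 1.571]
ft_force: [1.1, -0.5, -1.7]
opening: 0.13
grip_force: 30.2
```

>>> handwheel:
  offsets:
    - [0, 0, 0.5, 0, 0]
    - [0, 0, 1, 0, 0]
    - [0, 0, 1, 0, 0]
    - [0, 0, 1, 0, 0]

```text
t: 5.17
eef_pos: [531.1, -338.1, 20.0]
tcp_rot: [3.141, 0.0, 1.571]
ft_force: [-0.2, -0.3, 3.6]
opening: 0.129
grip_force: 30.2
```

Contact (-1.7 → +3.6 N). Release.

>>> handwheel:
  offsets:
    - [0, 0, 0, 0, 0.4]
    - [0, 0, 0, 0, 0.4]
    - [0, 0, 0, 0, 0.4]
    - [0, 0, 0, 0, 0.4]
    - [0, 0, 0, 0, 0.4]

```text
t: 5.58
eef_pos: [531.0, -338.0, 19.6]
tcp_rot: [3.142, -0.0, 1.571]
ft_force: [-0.2, 0.3, 0.2]
opening: 0.389
grip_force: 0.0
```

>>> handwheel:
  offsets:
    - [0, 0, 0, 0, 0.4]
    - [0, 0, -15, 0, 0.4]
    - [0, 0, -40, 0, 0.4]
    - [0, 0, -70, 0, 0.4]
    - [0, 0, -100, 0, 0.4]

```text
t: 6.0
eef_pos: [530.7, -337.7, 120.4]
tcp_rot: [-3.141, -0.001, 1.571]
ft_force: [-0.6, -0.7, 0.3]
opening: 0.399
grip_force: 0.0
```

>>> handwheel:
  offsets:
    - [0, 0, -35, 0, 0.6]
    - [0, 0, -70, 0, 0.6]
    - [0, 0, -100, 0, 0.6]
    - [0, 0, -100, 0, 0.6]
    - [0, 0, -100, 0, 0.6]

```text
t: 6.42
eef_pos: [531.4, -338.2, 221.3]
tcp_rot: [3.139, 0.002, 1.571]
ft_force: [0.1, -0.2, -0.2]
opening: 0.593
grip_force: 0.0
```

Run:
```python
from h import *
for n in("scene","side"):
    p,D=read_camera(n);M=masks(p);b=blob(M['blue'],(185,132) if n=="scene" else (290,300));P=pts(n,b,D);h=np.percentile(P[:,2],[2,98])
    T=P[(P[:,2]>h[1]-6)];print(n,b.sum(),h,cv2.minEnclosingCircle(T[:,:2].astype(np.float32)))
    g=blob(M['green']|M['blue'],(185,132) if n=="scene" else (290,300))
p,D=read_camera("side");cv2.imwrite("pics/side2.png",p[:,:,::-1])
s=state();print(s['joints'])
```

```text
scene 698 [ 7.80262078 56.01101069] ((489.3921813964844, -337.1924743652344), 49.04820251464844)
side 1006 [ 3.69399357 54.51371899] ((485.53350830078125, -340.9248352050781), 50.28491973876953)
[-6.71726339e-01  4.94007097e-01  1.54295850e+00  3.13443546e-05
  1.10679457e+00 -6.71731206e-01]
```

View pics/side2.png

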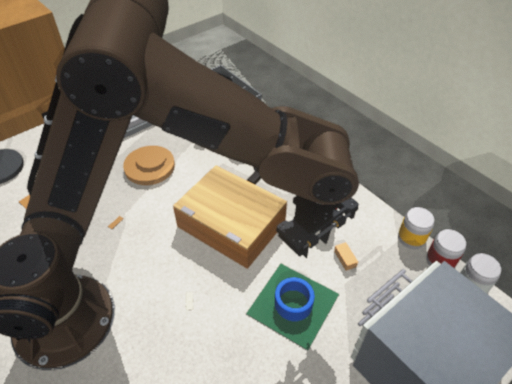

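The side view shows the tape flat and released in the middle of the mat at (294,298), the lid closed.

>>> handwheel:
  offsets:
    - [20, 6, 0, 0, 0.6]
    - [55, 17, 0, 0, 0.6]
    - [90, 28, 0, 0, 0.6]
    - [125, 39, 0, 0, 0.6]
    - [160, 50, 0, 0, 0.6]

```text
t: 6.98
eef_pos: [580.8, -176.3, 218.1]
tcp_rot: [-3.139, -0.001, 1.57]
ft_force: [0.7, 0.1, -0.1]
opening: 0.602
grip_force: 0.0
```

>>> handwheel:
  offsets:
    - [35, 11, 0, 0, 0.6]
    - [70, 22, 0, 0, 0.6]
    - [105, 33, 0, 0, 0.6]
    - [140, 44, 0, 0, 0.6]
    - [170, 52, 0, 0, 0.6]

```text
t: 7.4
eef_pos: [633.1, -5.6, 218.0]
tcp_rot: [-3.139, -0.0, 1.571]
ft_force: [0.5, -0.5, 0.1]
opening: 0.599
grip_force: 0.0
```

>>> handwheel:
  offsets:
    - [16, 6, 0, 0.12, 0.6]
    - [16, 6, 0, 0.24, 0.6]
    - [16, 6, 0, 0.36, 0.6]
    - [16, 6, 0, 0.48, 0.6]
    - [16, 6, 0, 0.6, 0.6]

```text
t: 7.82
eef_pos: [638.6, 8.3, 217.8]
tcp_rot: [-3.139, 0.001, 0.965]
ft_force: [-0.1, 0.3, -0.5]
opening: 0.602
grip_force: 0.0
```

>>> handwheel:
  offsets:
    - [0, 0, 0, 0.12, 0.6]
    - [0, 0, 0, 0.24, 0.6]
    - [0, 0, 0, 0.36, 0.6]
    - [0, 0, 0, 0.48, 0.6]
    - [0, 0, 0, 0.6, 0.6]

```text
t: 8.23
eef_pos: [638.6, 8.1, 217.9]
tcp_rot: [-3.14, 0.002, 0.365]
ft_force: [0.4, 0.4, -0.2]
opening: 0.603
grip_force: 0.0
```

>>> handwheel:
  offsets:
    - [0, 0, 0, 0.074, 0.6]
    - [0, 0, 0, 0.074, 0.6]

```text
t: 8.4
eef_pos: [638.6, 8.0, 218.0]
tcp_rot: [-3.141, 0.002, 0.293]
ft_force: [0.1, 0.5, -0.2]
opening: 0.607
grip_force: 0.0
```

Run:
```python
from h import *
np.set_printoptions(precision=1,suppress=True)
c=camera_info("wrist");p,D=read_camera("wrist");np.savez("w1.npz",p=p,d=D,c=c);cv2.imwrite("pics/w1.png",p[:,:,::-1]);print(c['origin'],state()['eef_pos'],state()['tcp_rot'])
```

```text
[717.8  32.5 388.8] [638.7   8.  218.3] [-3.1  0.   0.3]
```

View pics/w1.png

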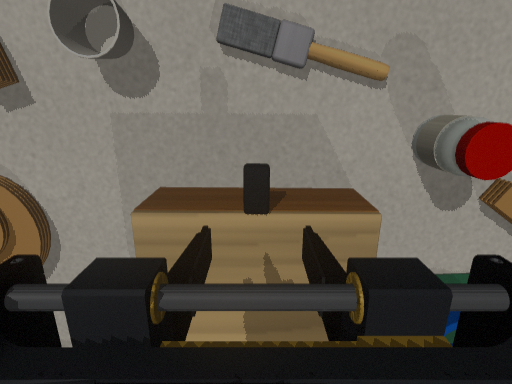

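The wrist view shows the tab upright at (257,188), centred between the fingers and square to them.

Run:
```python
from h import *
np.set_printoptions(precision=1,suppress=True)
z=np.load("w1.npz",allow_pickle=True);p,D,c=z['p'],z['d'],z['c'].item()
m=np.zeros(D.shape,bool);m[158:218,236:280]=1
t=blob(masks(p)['dark']&m,(257,188));P=pts("w",t,D,c);T=P[P[:,2]>100];print(np.percentile(P[:,2],[5,50,95]),cv2.minAreaRect(T[:,:2].astype(np.float32)))
```

```text
[ 45.6 105.  106.3] ((639.7257690429688, 9.160538673400879), (49.53969192504883, 25.038042068481445), 16.175989151000977)
```

>>> handwheel:
  offsets:
    - [2, 0, 20, 0, 0.6]
    - [2, 0, 50, 0, 0.6]
    - [2, 0, 80, 0, 0.6]
    - [2, 0, 100, 0, 0.6]
    - [2, 0, 110, 0, 0.6]

```text
t: 8.87
eef_pos: [639.5, 8.7, 106.1]
tcp_rot: [-3.14, 0.004, 0.3]
ft_force: [-0.2, -0.3, 0.4]
opening: 0.599
grip_force: 0.0
```

>>> handwheel:
  offsets:
    - [1, 0, 10, 0, 0.6]
    - [2, 0, 20, 0, 0.6]
    - [2, 0, 26, 0, 0.6]
    - [2, 0, 26, 0, 0.4]
    - [2, 0, 26, 0, 0]

```text
t: 9.28
eef_pos: [643.1, 9.2, 84.0]
tcp_rot: [3.141, -0.001, 0.297]
ft_force: [-0.2, -1.4, 0.4]
opening: 0.513
grip_force: 0.0
```

>>> handwheel:
  offsets:
    - [0, 0, 0, 0, 0]
    - [0, 0, 0, 0, 0]
    - [0, 0, 0, 0, 0]
    - [0, 0, 0, 0, 0]
    - [0, 0, 0, 0, 0]

```text
t: 9.7
eef_pos: [642.9, 9.8, 84.3]
tcp_rot: [-3.141, -0.001, 0.296]
ft_force: [-1.2, 4.5, 4.3]
opening: 0.272
grip_force: 30.0
```

>>> handwheel:
  offsets:
    - [0, 0, -4, 0, 0]
    - [-0.5, 0, -12, 0, 0]
    - [-1.3, 0, -20, 0, 0]
    - [-2.7, 0, -30, 0, 0]
    - [-4.3, 0, -39.5, 0, 0]

```text
t: 10.12
eef_pos: [637.9, 8.3, 123.3]
tcp_rot: [-3.14, 0.002, 0.297]
ft_force: [-3.8, 4.1, -4.8]
opening: 0.271
grip_force: 30.0
```

Run:
```python
from h import *
p,D=read_camera("side");cv2.imwrite("pics/side3.png",p[:,:,::-1]);s=state();print(s['eef_pos'],s['ft_force'],s['moment'],s['opening'])
```

```text
[637.66595104   8.25306044 125.05110635] [-5.85370288  4.83246336 -3.16804363] [ 0.94378895  0.81183665 -0.26271226] 0.27006404465980005
```

View pics/side3.png

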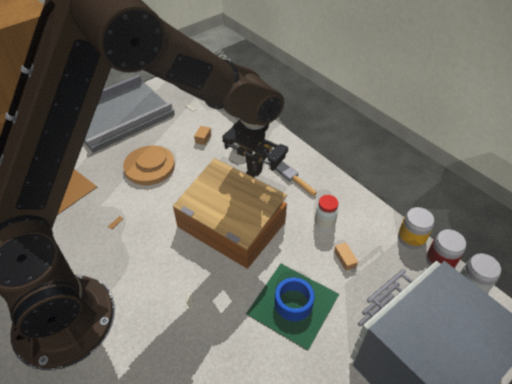

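The side view shows the lid slightly raised at the tab (255,165), with the gripper holding it; the tape is unmoved.

>>> handwheel:
  offsets:
    - [-4.8, 0, -19.3, 0, 0]
    - [-11.2, 0, -38.2, 0, 0]
    - [-19.2, 0, -56.4, 0, 0]
    - [-28.8, 0, -73.8, 0, 0]
    - [-39.8, 0, -90.4, 0, 0]

```text
t: 10.58
eef_pos: [599.2, -3.1, 214.0]
tcp_rot: [-3.14, 0.002, 0.297]
ft_force: [-4.7, 5.8, -6.4]
opening: 0.275
grip_force: 30.0
```

>>> handwheel:
  offsets:
    - [-12.5, 0, -15.5, 0, 0]
    - [-26.2, 0, -29.8, 0, 0]
    - [-41.2, 0, -43, 0, 0]
    - [-57.2, 0, -54.8, 0, 0]
    - [-74.2, 0, -65, 0, 0]

```text
t: 11.0
eef_pos: [527.9, -24.2, 278.9]
tcp_rot: [-3.138, 0.001, 0.297]
ft_force: [-2.6, 11.4, -6.3]
opening: 0.271
grip_force: 30.0
```

>>> handwheel:
  offsets:
    - [0, 0, 0, 0, 0]
    - [0, 0, 0, 0, 0]
    - [0, 0, 0, 0, 0]
    - [0, 0, 0, 0, 0]
    - [0, 0, 0, 0, 0]

```text
t: 11.42
eef_pos: [528.4, -24.0, 278.8]
tcp_rot: [-3.138, 0.001, 0.297]
ft_force: [-4.1, 10.9, 1.6]
opening: 0.272
grip_force: 30.0
```

Run:
```python
from h import *
np.set_printoptions(precision=3,suppress=True)
u=np.array([np.cos(.296),np.sin(.296)])
for n in("side","scene"):
    p,D=read_camera(n);cv2.imwrite(f"pics/{n}4.png",p[:,:,::-1])
    P=pts(n,masks(p)['wood'],D);c=P[:,:2]-(424.5,-57);a=c@u;b=c@[-u[1],u[0]]
    k=(P[:,2]>115)&(P[:,2]<280)&(a>-20)&(a<140)&(abs(b)<125);Q=np.c_[a[k],P[k,2]]
    if len(Q)>50:
        l=cv2.fitLine(Q.astype(np.float32),cv2.DIST_HUBER,0,.01,.01).ravel();print(n,k.sum(),'lid deg',np.degrees(np.arctan(l[1]/l[0])),l)
    b=blob(masks(p)['blue'],(185,132) if n=="scene" else (290,300));P=pts(n,b,D);T=P[P[:,2]>48];print(cv2.minEnclosingCircle(T[:,:2].astype(np.float32)))
s=state();print(s['eef_pos'],s['qvel'],s['ft_force'],s['opening'],s['grip_force'])
```

```text
side 5243 lid deg 58.509186 [  0.522   0.853  50.806 193.443]
((486.03253173828125, -340.16326904296875), 50.243064880371094)
scene 1462 lid deg 58.799038 [  0.518   0.855  62.615 198.864]
((489.2776184082031, -337.69964599609375), 50.046390533447266)
[528.447 -24.005 278.781] [ 0.     0.002  0.    -0.002  0.001 -0.001] [-3.395 11.561  1.639] 0.26936793857367514 30.003226697444916
```

View pics/side4.png

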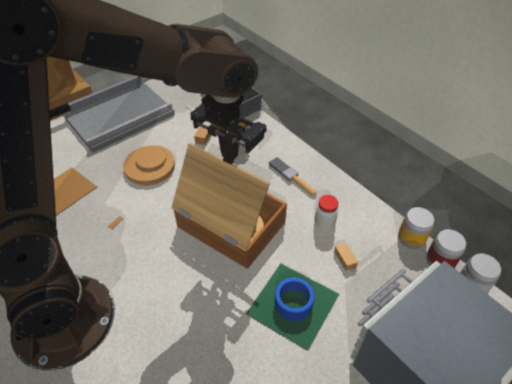

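The side view shows the lid open (edge at about (225,165)), held by the fingers. The fits give about 58.6°, within ±8, everything is still, and the tape lies on the mat at (294,298).

```bash
python3 -c "
from cell import *
print(job_done())"
```

```text
the job is handed in; nothing more can be done
None
```

The tape lies flat in the middle of the green mat and the gripper is holding the lid still by its tab at about 59° from closed; I've handed the job in, but no verdict was reported.

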